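Clear the rod builder's bench

ROBOT

A 6-joint arm with a two-finger parallel gripper is mounted at the origin on the work surface. World frame = base frame: x ahead of the robot, y to its left, z up, the work surface at z = 0. Lengths are in m, angles in rad, forces in N, time in s.
With the tool pointing down it reaches from about 0.35 to 0.95 m from the base axis. Payload 17.4 kg.
Tool frame: the origin (TCP) lies on the centre line of the jaws, within the pads' length; the fingertips stand ahead of it and the grasp point (between the pads) lies 11 mm behind it (tip_reach is the z of the fingertips in the tool frame, in m); z points along the fingers, y is the line along which they close (so a half turn about z gives the same grasp; the last joint's range is limited). The gripper opens to 93 mm and grips with 3 to 60 N. Pads are 15 mm wide; open, the fingers measure 128 mm over their backs; the gripper's body (75 mm by 188 mm) begins 65 mm behind the grasp point.
Start: joints at [-1.278, 0.116, 1.442, -0, 1.584, -0.038], TCP at [0.219, -0.638, 0.227] pointing down, gripper open.
Joint ranges: [-2.83, 2.83], [-0.83, 2.19], [0.07, 2.5], [-1.14, 4.28], [0.01, 3], [-2.97, 2.97]. Speed limits (rad/s): [1.89, 1.89, 2.22, 3.14, 3.14, 3.14].

INTERFACE

Orientations are given as a 3x3 rotation matrix whose columns are the frame's x, y, z axes.
In Python, from workcell import reach, move_straight, goto_joints, grip, wait, ik, get_state, capture, camera_info, Unreachable, close_job, tip_reach gives the robot as it stands. The module is installed in compiled form; this text tells all that it offers. Calls block until the motion is done:
- reach(position, orientation): joint-space move of the TCP to a pose.
- move_straight(position, velocity=0.15, attitude=None, until_force=None): straight line of the TCP; attitude=None keeps the orientation; velocity is the mean speed in m/s. With until_force (N) it stops when the force on the tool has changed by that much, and returns True; else False.
- goto_joints(angles): joint-space move.
- grip(opening, newtons=None): opening from 0.0 (shut) to 1.0 (fully open); newtons is the grip in N (None keeps the last); returns when the fingers have stopped.
- wait(seconds).
- ik(position, orientation): joint angles nearest the present ones, or None.
- get_state(): the state.
- capture(name): name is "scene" or "top"; returns the picture (400x640x3 uint8, red, green, blue); there is no depth.
- camera_info(name): a dict with "fx", "fy", "cx", "cy" (pixels), "view" (4x4, takes a point from world to camera coordinates). Camera axes: x right, y up, looking along -z (the intrinsics and any distortion apply to the point x, -y, -z); pixel columns grow to the right and rows downward; lengths in m; the calibration is good to about 2 mm. A picture is of the moment at which its call begins. camera_info takes no time and is no camera call.
A pose or a line that the arm cannot do raises Unreachable and nothing moves.
- close_job(): hands the job in; it is judged then, once.
The state is a dict: "time": time; "joint_pos": joint angles; "qvel": joint speeds; "effort": joint torques, N m; "ee_pos": TCP position; "orientation": TCP orientation; "wrist_force": force on the tool from outside, world axes, zero at the start; "moment": the same for the moment, N m; "gripper_width": opening from 0.0 (shut) to 1.0 (fully open); "finger_force": force on a finger pad.
Only numpy, scipy, OpenCV 4.12 (cv2) and the standard library are available. Lean on these libraries where they do the work, as an engineer would, in place of code of your own. Each camera call takes 0.05 s, during which the arm holds its last target. There are 200 camera calls.

TASK

Clear up after making rod grips: stand the fallen bottles upright in the black bottle lane beside the ones already standing there (all of them must be standing at the end), take the cover off the blue bin, tip the cork blanks out of the aluminium tray into it, set the empty tray level back on its green mat and put the cover squarely back on the bin. The blanks are freshly sealed, so do not touch them with the gripper; hold the thin-walled bottles lightly and leave everything else on the bench where it is.

Things in the scene. Friction and masses are not known exactly. Their poses are not given: they have to be found in the camera images.
- bottle1: White square bottle, blue band, orange cap, thin walls, 0.12 to 0.2 kg; dents over 60 N of finger contact in all (25 N a pad is safe). Body 50 x 50 x 85 mm, then neck and cap 28 mm across; 122 mm tall; mass centre 36 mm up. Origin: centre of its base; z runs up through the cap. Lies on the bench before the lane at first, cap to the left or right, axis 25 mm up. 2 or 3 of bottle1..3 are present.
- bottle2: White square bottle, blue band, orange cap, thin walls, 0.12 to 0.2 kg; dents over 60 N of finger contact in all (25 N a pad is safe). Body 50 x 50 x 85 mm, then neck and cap 28 mm across; 122 mm tall; mass centre 36 mm up. Origin: centre of its base; z runs up through the cap. Lies on the bench before the lane at first, cap to the left or right, axis 25 mm up. 2 or 3 of bottle1..3 are present.
- bottle3: White square bottle, blue band, orange cap, thin walls, 0.12 to 0.2 kg; dents over 60 N of finger contact in all (25 N a pad is safe). Body 50 x 50 x 85 mm, then neck and cap 28 mm across; 122 mm tall; mass centre 36 mm up. Origin: centre of its base; z runs up through the cap. Lies on the bench before the lane at first, cap to the left or right, axis 25 mm up. 2 or 3 of bottle1..3 are present.
- standing1: White square bottle, blue band, orange cap, thin walls, 0.12 to 0.2 kg; dents over 60 N of finger contact in all (25 N a pad is safe). Body 50 x 50 x 85 mm, then neck and cap 28 mm across; 122 mm tall; mass centre 36 mm up. Origin: centre of its base; z runs up through the cap. Already stands upright in the lane at the start; it must still stand there at the end.
- standing2: White square bottle, blue band, orange cap, thin walls, 0.12 to 0.2 kg; dents over 60 N of finger contact in all (25 N a pad is safe). Body 50 x 50 x 85 mm, then neck and cap 28 mm across; 122 mm tall; mass centre 36 mm up. Origin: centre of its base; z runs up through the cap. Already stands upright in the lane at the start; it must still stand there at the end.
- lane: Bottle lane, fixed: black rubber strip 130 mm wide (x), 520 mm long (y), 6 mm thick (bottles stand at z = 6 mm), with an aluminium lip 14 mm high, 5 mm thick along its +x edge. Origin: centre of its underside. Base centres belong within 55 mm of its centre line and 250 mm of its middle. There is room for a bottle between the two standing ones and one beyond each.
- tray: Aluminium tray with the blanks, 0.28 kg. Floor 190 (x) x 140 (y) x 5 mm; walls 30 mm high on the long sides and -x end; +x end open (lip). Red bridge handle over its middle: upright board along y, 14 mm thick (x), 140 mm wide, 72 to 106 mm above the underside, on a post at each side. Origin: centre of underside. Pinch the board from above, fingers closing along tray x.
- tray_handle (a point): Middle of the red handle board of the tray, 89 mm above the tray's underside, over its centre; same axes as the tray.
- tray_lip (a point): Middle of the tray's open edge: 95 mm along the tray's +x, at the height of the tray floor's top (5 mm); same axes as the tray.
- blank1: Cork grip blank, block 60 (x) x 30 (y) x 28 (z) mm, 30 g, freshly sealed: the fingers must not touch it. Origin: centre of underside. Lies loose in the tray at first, long side along tray x; slides when the tray is tipped over about 27 to 35 degrees. 3 to 5 of blank1..5 are present.
- blank2: Cork grip blank, block 60 (x) x 30 (y) x 28 (z) mm, 30 g, freshly sealed: the fingers must not touch it. Origin: centre of underside. Lies loose in the tray at first, long side along tray x; slides when the tray is tipped over about 27 to 35 degrees. 3 to 5 of blank1..5 are present.
- blank3: Cork grip blank, block 60 (x) x 30 (y) x 28 (z) mm, 30 g, freshly sealed: the fingers must not touch it. Origin: centre of underside. Lies loose in the tray at first, long side along tray x; slides when the tray is tipped over about 27 to 35 degrees. 3 to 5 of blank1..5 are present.
- blank4: Cork grip blank, block 60 (x) x 30 (y) x 28 (z) mm, 30 g, freshly sealed: the fingers must not touch it. Origin: centre of underside. Lies loose in the tray at first, long side along tray x; slides when the tray is tipped over about 27 to 35 degrees. 3 to 5 of blank1..5 are present.
- blank5: Cork grip blank, block 60 (x) x 30 (y) x 28 (z) mm, 30 g, freshly sealed: the fingers must not touch it. Origin: centre of underside. Lies loose in the tray at first, long side along tray x; slides when the tray is tipped over about 27 to 35 degrees. 3 to 5 of blank1..5 are present.
- cover: Loose grey cover of the blue bin, lies on the bin's rim at the start (underside at z = 80 mm): flat plate 214 (x) x 254 (y) x 5 mm, 0.15 kg, x along the bin's x, with a square wooden knob in its middle, 26 x 26 mm, from 5 to 40 mm above its underside. Origin: centre of its underside. There is room to lay it on the bench in front of the lane once the bottles stand.
- mat: Green mat, fixed, 200 x 160 x 3 mm, where the tray stands. Origin: centre of its underside; the tray's underside stands at z = 3 mm, tray x along mat x at the start (either way round is fine at the end).
- bin_in (a point): Centre of the inner floor of the blue open bin, 5 mm above the bench. Bin fixed, 200 (x) x 240 (y) mm outside, 80 mm high, walls 5 mm; axes along its sides. Bin and mat are both on the robot's right; either may be the nearer one.
- tape: Roll of cream masking tape lying flat, 84 mm across, 24 mm high. Bystander, leave it alone. Origin: centre of its underside.
- big_tape: Yellow tape roll lying flat, 110 mm across, 30 mm high. Bystander, leave it alone. Origin: centre of its underside.
- glue_tube: Yellow and blue glue tube, about 105 x 32 x 20 mm. Bystander, leave it alone. Origin: centre of its underside.
- marker: White and black marker, 135 x 14 x 14 mm. Bystander, leave it alone. Origin: centre of its underside.
- rule: Folded wooden rule, 160 x 20 x 30 mm. Bystander, leave it alone. Origin: centre of its underside.
Mind the look-alikes: they are no part of the job. What is shaped like the tray but pink is not meant.

How it is judged:
By the outcome, as a careful person would: the job done as asked, in the order asked, and still so for the second after the job is handed in, with the robot touching nothing.
Of bottle1, bottle2, bottle3 only 2 to 3 are there at a start; the rules pass over those that are not, and their reading is None.
Of blank1, blank2, blank3, blank4, blank5 only 3 to 5 are there at a start; the rules pass over those that are not, and their reading is None.
At some moment in a run one of bottle1, bottle2, bottle3 may be knocked a few centimetres aside while the robot is not near it.
It also fails if it takes over 210 s, if anything falls off the work surface, if the arm or the gripper's body presses on something with over 40 N, if the wrist force passes 120 N, or if a joint passes its speed limit or range.

## Working session

There is one attempt and no reset: what is moved stays moved. The work goes in short steps, each a Python script; the robot and the scene stay as the last script left them, time stands still between calls to the robot, and variables do not carry over. Pictures are saved under pics/ and viewed, at most 14 in all, crops included, and the job is handed in when it is done.

```bash
mkdir -p pics; python3 - <<'E'
from workcell import *
import cv2
for n in("scene","top"):
    cv2.imwrite(f"pics/{n}0.png",capture(n)[:,:,::-1]); print(n,camera_info(n))
print(tip_reach,get_state())
E
```

```text
scene {'fx': 376.67328297613824, 'fy': 376.67328297613824, 'cx': 323.2620360880438, 'cy': 196.1032778893524, 'view': array([[-0.87409564,  0.48571323,  0.00628305,  0.50299497],
       [-0.40385815, -0.73385396,  0.54622062,  0.09847062],
       [ 0.26991742,  0.47491159,  0.83761779, -1.5083577 ],
       [ 0.        ,  0.        ,  0.        ,  1.        ]])}
top {'fx': 454.1741676999743, 'fy': 454.1741676999743, 'cx': 319.3434955092673, 'cy': 201.174445987941, 'view': array([[ 0.01919982, -0.99971054, -0.01449821, -0.08642513],
       [ 0.991842  ,  0.01721697,  0.12630525, -0.52988881],
       [-0.12601907, -0.01680497,  0.99188547, -1.46308311],
       [ 0.        ,  0.        ,  0.        ,  1.        ]])}
0.008 {'time': 0.1, 'joint_pos': array([-1.27782750e+00,  1.16434673e-01,  1.44216875e+00, -3.60422490e-05,
        1.58401152e+00, -3.78104830e-02]), 'qvel': array([ 4.88493637e-05, -9.54942245e-04, -1.15460606e-03,  2.33899418e-03,
        1.49020768e-04,  1.29663465e-03]), 'effort': array([ 4.57795497e-03, -7.22886944e+01, -6.23866940e+01,  7.83531787e-02,
        2.27763935e-02, -1.00841826e-04]), 'ee_pos': array([ 0.21915266, -0.63825482,  0.22599971]), 'orientation': array([[ 9.45789674e-01,  3.24779593e-01, -3.29736568e-04],
       [ 3.24779760e-01, -9.45789178e-01,  9.68322948e-04],
       [ 2.63025509e-06, -1.02292161e-03, -9.99999477e-01]]), 'wrist_force': array([0.39257975, 1.20189151, 0.15643272]), 'moment': array([-0.00508416,  0.00245794, -0.02136924]), 'finger_force': 0.0, 'gripper_width': 0.9958317470024403}
```

View pics/top0.png

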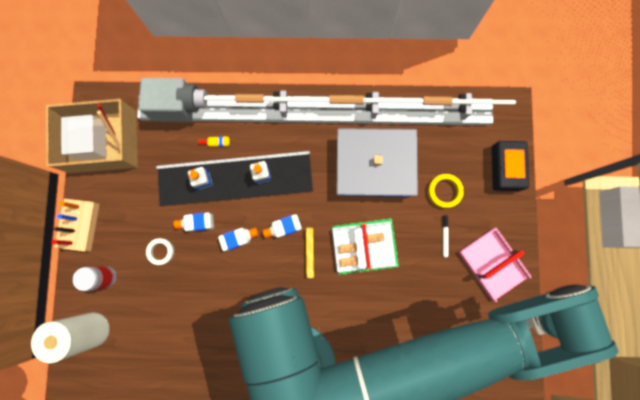

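View pics/scene0.png

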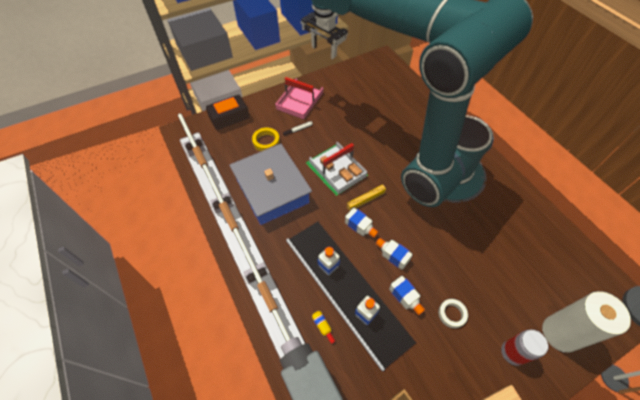

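```bash
cat > h.py <<'E'
from workcell import *
import numpy as np, cv2
def ray(n,u,v,z):
    c=camera_info(n);R=c["view"][:3,:3];t=c["view"][:3,3]
    o=-R.T@t; d=R.T@np.array([(u-c["cx"])/c["fx"],-(v-c["cy"])/c["fy"],-1.])
    return o+d*(z-o[2])/d[2]
def proj(n,p):
    c=camera_info(n);q=c["view"]@np.append(p,1)
    return np.array([c["cx"]+c["fx"]*q[0]/-q[2],c["cy"]+c["fy"]*-q[1]/-q[2]])
E
python3 - <<'E'
from h import *
i=cv2.imread("pics/top0.png")
cv2.imwrite("pics/z1.png",cv2.resize(i[110:290,145:425],None,fx=2.85,fy=2.85,interpolation=cv2.INTER_CUBIC))
hsv=cv2.cvtColor(i,cv2.COLOR_BGR2HSV)
for n,lo,hi in(("blue",(105,150,60),(125,255,255)),("orange",(8,190,170),(18,255,255)),("red",(0,190,120),(4,255,255)),("green",(60,120,60),(85,255,255)),("yellow",(22,180,150),(32,255,255))):
    k=cv2.connectedComponentsWithStats(cv2.inRange(hsv,lo,hi))
    print(n,[(s[4],c.round(1).tolist(),ray("top",*c,.03)[:2].round(3).tolist()) for s,c in zip(k[2][1:],k[3][1:]) if s[4]>12])
E
```

```text
blue [(np.int32(25), [65.0, 216.8], [0.465, 0.765]), (np.int32(152), [198.5, 221.7], [0.457, 0.32]), (np.int32(147), [288.0, 225.1], [0.451, 0.025]), (np.int32(154), [230.6, 240.2], [0.398, 0.212])]
orange [(np.int32(124), [514.0, 163.8], [0.668, -0.719]), (np.int32(21), [194.5, 175.8], [0.61, 0.342]), (np.int32(46), [65.5, 203.7], [0.509, 0.767]), (np.int32(59), [176.4, 223.8], [0.448, 0.393]), (np.int32(65), [253.8, 231.8], [0.427, 0.136]), (np.int32(60), [266.4, 232.6], [0.425, 0.095])]
red [(np.int32(35), [201.6, 142.0], [0.726, 0.324]), (np.int32(71), [365.5, 243.8], [0.394, -0.23]), (np.int32(40), [58.5, 241.8], [0.382, 0.779]), (np.int32(179), [506.0, 262.2], [0.344, -0.683]), (np.int32(138), [105.7, 276.1], [0.274, 0.614])]
green [(np.int32(32), [379.4, 220.8], [0.47, -0.275]), (np.int32(13), [356.3, 223.8], [0.459, -0.199]), (np.int32(26), [395.2, 251.8], [0.37, -0.326])]
yellow [(np.int32(89), [212.1, 141.5], [0.728, 0.288]), (np.int32(52), [226.3, 140.8], [0.731, 0.241]), (np.int32(549), [445.9, 190.5], [0.575, -0.493]), (np.int32(26), [312.1, 240.5], [0.402, -0.055]), (np.int32(78), [306.4, 254.6], [0.356, -0.038])]
```

View pics/z1.png

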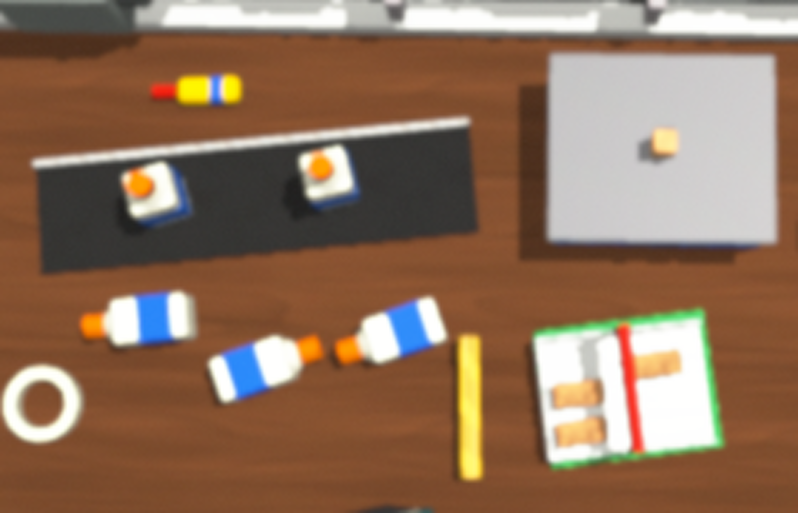

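```bash
cat >> h.py <<'E'
def comps(m,amin):
    n,l,s,c=cv2.connectedComponentsWithStats(m)
    return [(l==k,s[k],c[k]) for k in range(1,n) if s[k][4]>=amin]
def mask(i,lo,hi): return cv2.inRange(cv2.cvtColor(i,cv2.COLOR_RGB2HSV),lo,hi)
def bottles(i=None,verbose=False):
    """lying bottles in the top view: (base xy, cap direction xy)"""
    if i is None: i=capture("top")
    out=[]; caps=[ray("top",*c,.033)[:2] for _,_,c in comps(mask(i,(6,170,150),(20,255,255)),20)]
    for m,s,c in comps(mask(i,(105,130,60),(125,255,255)),60):
        b=ray("top",*c,.046)[:2]
        q=min(caps,key=lambda p:np.linalg.norm(p-b)); d=q-b; L=np.linalg.norm(d)
        if verbose: print("blue",b.round(3),"cap",q.round(3),L.round(3),s[4])
        if .04<L<.1 and .25<b[0]<.53: out.append((q-d/L*.1035,d/L,b,q))
    return out
E
python3 - <<'E'
from h import *
i=cv2.imread("pics/top0.png")[:,:,::-1].copy()
for b in bottles(i,True): print([x.round(3) for x in b])
# white+blue body size along axis
hsv=cv2.cvtColor(i,cv2.COLOR_RGB2HSV)
wb=cv2.inRange(hsv,(0,0,150),(180,70,255))|cv2.inRange(hsv,(105,100,60),(125,255,255))
for m,s,c in comps(wb,250):
    if 150<c[0]<310 and 205<c[1]<260:
        r=cv2.minAreaRect(np.argwhere(m)[:,::-1].astype(np.float32)); print("body",ray("top",*r[0],.04)[:2].round(3),r[1],r[2])
bl=cv2.inRange(hsv,(0,0,0),(180,255,62))[140:215,145:325]
for m,s,c in comps(bl,500):
    r=cv2.minAreaRect(np.argwhere(m)[:,::-1].astype(np.float32)); 
    print("lane",[ray("top",p[0]+145,p[1]+140,.006)[:2].round(3).tolist() for p in cv2.boxPoints(r)],s)
gr=cv2.inRange(hsv,(105,0,120),(135,60,190))
for m,s,c in comps(gr,2000):
    r=cv2.minAreaRect(np.argwhere(m)[:,::-1].astype(np.float32));print("cover",ray("top",*r[0],.085)[:2].round(3),[ray("top",*p,.085)[:2].round(3).tolist() for p in cv2.boxPoints(r)],s)
for c in [(145+141/2.85,110+184/2.85),(145+321/2.85,110+168/2.85)]: print("standcap",ray("top",*c,.128)[:2].round(3))
print("knob",ray("top",145+664/2.85,110+142/2.85,.118)[:2].round(3))
a=cv2.resize(i[210:282,322:410],None,fx=5,fy=5,interpolation=cv2.INTER_CUBIC)
s=cv2.imread("pics/scene0.png")[:,:,::-1]
b=cv2.resize(s[130:202,295:383],None,fx=4,fy=4,interpolation=cv2.INTER_CUBIC)
o=np.zeros((360,800,3),np.uint8);o[:360,:440]=a;o[:288,440:792]=b;cv2.imwrite("pics/z2.png",o[:,:,::-1])
E
```

```text
blue [0.455 0.316] cap [0.449 0.391] 0.075 170
blue [0.45  0.023] cap [0.426 0.095] 0.075 164
blue [0.398 0.208] cap [0.427 0.136] 0.078 166
[array([0.458, 0.288]), array([-0.082,  0.997]), array([0.455, 0.316]), array([0.449, 0.391])]
[array([ 0.458, -0.003]), array([-0.316,  0.949]), array([0.45 , 0.023]), array([0.426, 0.095])]
[array([0.388, 0.232]), array([ 0.37 , -0.929]), array([0.398, 0.208]), array([0.427, 0.136])]
body [0.457 0.321] (17.669267654418945, 31.063711166381836) 85.91438293457031
body [0.448 0.033] (17.79025650024414, 29.84549331665039) 69.44395446777344
body [0.404 0.198] (17.708751678466797, 30.990318298339844) 71.56504821777344
body [0.358 0.439] (26.0, 27.0) 90.0
lane [[0.632, 0.478], [0.691, -0.034], [0.572, -0.048], [0.514, 0.459]] [  14   16  152   49 4299]
standcap [0.596 0.313]
standcap [0.617 0.116]
knob [ 0.654 -0.26 ]
```

View pics/z2.png

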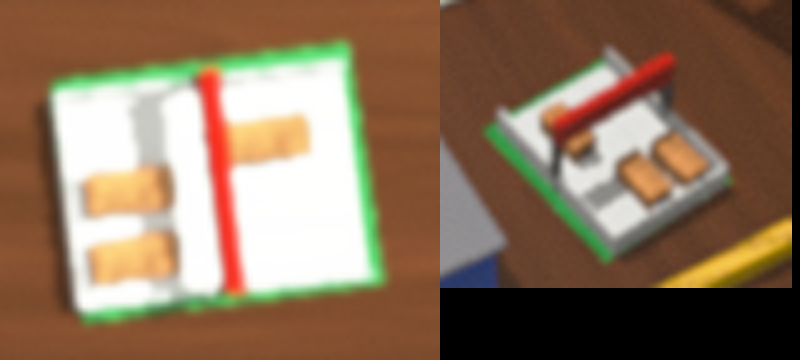

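```bash
cat >> h.py <<'E'
Z=np.array([0,0,1.]); L0=np.deg2rad(20)
LC=np.array([.607,.214]); LD=np.array([-.115,.993]); LN=np.array([.993,.115])
def R_pick(a,s,L=L0):
    a=np.append(a,0); z=-np.cos(L)*Z-np.sin(L)*a; y=s*np.cross(Z,a); return np.c_[np.cross(y,z),y,z]
def R_place(h,s,L=L0):
    h=np.append(h,0); z=np.cos(L)*h-np.sin(L)*Z; y=s*np.cross(Z,h); return np.c_[np.cross(y,z),y,z]
def tcp(g,R): return np.asarray(g)+.011*R[:,2]      # TCP for a grasp point
def plan(b,spot,yaw=0.):
    """yields s and poses"""
    G=np.append(b[3]-.055*b[1],.029)
    h=np.array([np.cos(np.arctan2(LN[1],LN[0])+yaw),np.sin(np.arctan2(LN[1],LN[0])+yaw)])
    S=np.append(LC+spot*LD-.010*LN,.006+.052); best=None
    for s in(1,-1):
        Rp,Rf=R_pick(b[1],s),R_place(h,s)
        js=[ik(tcp(G+[0,0,u],Rp),Rp) for u in(0,.27)]+[ik(tcp(S+[0,0,u],Rf),Rf) for u in(.13,0)]
        ok=all(j is not None for j in js); d=np.abs(js[2]-js[1]).max() if ok else None
        print("s",s,ok,[None if j is None else np.round(j,2).tolist() for j in js])
        if ok and (best is None or d<best[0]): best=(d,s,G,S,Rp,Rf)
    return best
E
python3 - <<'E'
from h import *
B=sorted(bottles(),key=lambda b:-b[2][1])
for k,sp in((0,.2),(2,-.2),(1,0.)):
    print(sp,B[k][2]); plan(B[k],sp)
E
```

```text
0.2 [0.4554325  0.31573694]
s 1 False [[0.73, 0.15, 1.78, -0.28, 1.43, -2.43], [0.73, -0.01, 1.5, -0.29, 1.85, -2.55], None, None]
s -1 False [[0.73, 0.15, 1.78, -0.28, 1.43, 0.72], [0.73, -0.01, 1.5, -0.29, 1.85, 0.59], None, None]
-0.2 [0.44951786 0.02336284]
s 1 False [None, None, [-0.12, -0.48, 2.35, 1.3, 0.23, -2.95], [-0.12, -0.21, 2.42, 2.45, 0.35, 2.15]]
s -1 True [[0.26, -0.27, 2.19, -0.37, 1.23, 0.06], [0.26, -0.43, 1.86, -0.35, 1.69, -0.11], [-0.12, -0.48, 2.35, 1.3, 0.23, 0.19], [-0.12, -0.21, 2.42, 2.45, 0.35, -0.99]]
0.0 [0.3979783  0.20838148]
s 1 False [[0.16, -0.22, 2.15, 0.35, 1.31, -0.33], [0.16, -0.39, 1.82, 0.35, 1.77, -0.16], None, [0.43, -0.15, 2.37, 3.99, 0.4, 0.88]]
s -1 False [[0.16, -0.22, 2.15, 0.35, 1.31, 2.81], None, None, [0.43, -0.15, 2.37, 3.99, 0.4, -2.26]]
```

```bash
python3 - <<'E'
from h import *
B=sorted(bottles(),key=lambda b:-b[2][1])
for k,sp,yaws in((0,.2,(-90,-60,-30,0,15)),(2,-.2,(0,30,60,90)),(1,0.,(-15,0,15))):
  b=B[k]; G=np.append(b[3]-.055*b[1],.029); S=np.append(LC+sp*LD-.01*LN,.06)
  for L in(25,35,45,50):
   L_=np.deg2rad(L)
   for yw in yaws:
    t=np.deg2rad(yw)+np.arctan2(LN[1],LN[0]); h=np.array([np.cos(t),np.sin(t)])
    for s in(1,-1):
     Rp,Rf=R_pick(b[1],s,L_),R_place(h,s,L_)
     js=[ik(tcp(G+[0,0,u],Rp),Rp) for u in(0,.2)]+[ik(tcp(S+[0,0,u],Rf),Rf) for u in(.13,.06,0)]
     if all(j is not None for j in js): print(sp,L,yw,s,np.round(js[0],1).tolist(),np.round(js[2],1).tolist(),np.round(js[4],1).tolist(), "desc",np.abs(js[4]-js[2]).max().round(2),"turn",np.abs(js[2]-js[1]).max().round(2))
E
```

```text
0.2 25 -90 1 [0.8, 0.2, 1.8, -0.3, 1.5, -2.4] [0.9, 0.6, 1.1, -0.9, 2.1, 0.6] [0.9, 0.7, 1.2, -0.8, 2.0, 0.7] desc 0.14 turn 3.06
0.2 25 -90 -1 [0.8, 0.2, 1.8, -0.3, 1.5, 0.8] [0.9, 0.6, 1.1, -0.9, 2.1, -2.6] [0.9, 0.7, 1.2, -0.8, 2.0, -2.4] desc 0.14 turn 3.22
0.2 25 -60 1 [0.8, 0.2, 1.8, -0.3, 1.5, -2.4] [0.9, 0.4, 1.5, -1.1, 1.7, 0.4] [0.9, 0.5, 1.5, -1.0, 1.6, 0.6] desc 0.16 turn 2.89
0.2 25 -60 -1 [0.8, 0.2, 1.8, -0.3, 1.5, 0.8] [0.9, 0.4, 1.5, -1.1, 1.7, -2.8] [0.9, 0.5, 1.5, -1.0, 1.6, -2.6] desc 0.16 turn 3.4
0.2 35 -90 1 [0.8, 0.3, 1.7, -0.4, 1.6, -2.3] [0.8, 0.6, 1.2, -0.8, 2.0, 0.6] [0.8, 0.7, 1.2, -0.7, 1.9, 0.7] desc 0.13 turn 3.06
0.2 35 -90 -1 [0.8, 0.3, 1.7, -0.4, 1.6, 0.8] [0.8, 0.6, 1.2, -0.8, 2.0, -2.6] [0.8, 0.7, 1.2, -0.7, 1.9, -2.4] desc 0.13 turn 3.22
0.2 35 -60 1 [0.8, 0.3, 1.7, -0.4, 1.6, -2.3] [0.9, 0.3, 1.5, -0.9, 1.7, 0.3] [0.9, 0.5, 1.5, -0.9, 1.5, 0.5] desc 0.15 turn 2.81
0.2 35 -60 -1 [0.8, 0.3, 1.7, -0.4, 1.6, 0.8] [0.9, 0.3, 1.5, -0.9, 1.7, -2.8] [0.9, 0.5, 1.5, -0.9, 1.5, -2.7] desc 0.15 turn 3.47
0.2 35 -30 1 [0.8, 0.3, 1.7, -0.4, 1.6, -2.3] [0.9, 0
[... 7031 characters left out ...]
2.1, -0.6, 0.7, -0.6] desc 0.21 turn 1.29
0.0 50 -15 -1 [-0.1, -0.0, 2.1, 0.8, 1.5, 2.5] [0.5, -0.3, 2.0, -0.5, 0.9, 2.4] [0.5, -0.1, 2.1, -0.6, 0.7, 2.6] desc 0.21 turn 1.29
0.0 50 0 1 [-0.1, -0.0, 2.1, 0.8, 1.5, -0.7] [0.4, -0.3, 2.0, -0.2, 0.8, -1.2] [0.4, -0.2, 2.1, -0.3, 0.5, -1.1] desc 0.24 turn 1.05
0.0 50 0 -1 [-0.1, -0.0, 2.1, 0.8, 1.5, 2.5] [0.4, -0.3, 2.0, -0.2, 0.8, 1.9] [0.4, -0.2, 2.1, -0.3, 0.5, 2.1] desc 0.24 turn 1.05
0.0 50 15 1 [-0.1, -0.0, 2.1, 0.8, 1.5, -0.7] [0.3, -0.3, 2.0, 0.1, 0.7, -1.7] [0.3, -0.2, 2.2, 0.1, 0.5, -1.8] desc 0.25 turn 1.31
0.0 50 15 -1 [-0.1, -0.0, 2.1, 0.8, 1.5, 2.5] [0.3, -0.3, 2.0, 0.1, 0.7, 1.4] [0.3, -0.2, 2.2, 0.1, 0.5, 1.4] desc 0.25 turn 1.31
```

```bash
cat >> h.py <<'E'
L0=np.deg2rad(45); R_pick.__defaults__=(L0,); R_place.__defaults__=(L0,)
def stand(b,spot,yaw=0.):
    d,s,G,S,Rp,Rf=plan(b,spot,yaw)
    print("G",G.round(3),"S",S.round(3),"s",s)
    grip(1.0)
    reach(tcp(G+[0,0,.2],Rp),Rp)
    move_straight(tcp(G+[0,0,.05],Rp),.3); move_straight(tcp(G,Rp),.08)
    grip(.40,18); st=get_state(); print("grip",st["gripper_width"],st["finger_force"])
    move_straight(tcp(G+[0,0,.27],Rp),.2)
    reach(tcp(S+[0,0,.13],Rf),Rf); st=get_state(); print("held",st["gripper_width"],st["finger_force"],st["wrist_force"])
    move_straight(tcp(S+[0,0,.025],Rf),.2)
    f=move_straight(tcp(S-[0,0,.008],Rf),.03,until_force=6)
    st=get_state(); print("contact",f,(st["ee_pos"]-tcp(S,Rf)).round(4),st["wrist_force"])
    w=st["gripper_width"]; grip(w+.06); grip(w+.16)
    e=get_state()["ee_pos"]; e=e-.10*Rf[:,2]; move_straight(e,.15); move_straight(e+[0,0,.12],.4)
    print("t",get_state()["time"])
E
python3 - <<'E'
from h import *
B=sorted(bottles(),key=lambda b:-b[2][1]); print([b[2].round(3) for b in B])
stand(B[0],.2,np.deg2rad(10))
i=capture("top");s=capture("scene")
cv2.imwrite("pics/a1.png",np.hstack([i[100:300,100:420],s[180:380,270:590]])[:,:,::-1])
E
```

```text
[array([0.455, 0.316]), array([0.398, 0.208]), array([0.45 , 0.023])]
s 1 True [[0.85, 0.37, 1.64, -0.54, 1.72, -2.29], [0.85, 0.16, 1.43, -0.62, 2.07, -2.53], [0.7, -0.16, 1.93, -0.46, 0.68, -0.9], [0.7, -0.01, 2.02, -0.66, 0.48, -0.67]]
s -1 True [[0.85, 0.37, 1.64, -0.54, 1.72, 0.85], [0.85, 0.16, 1.43, -0.62, 2.07, 0.61], [0.7, -0.16, 1.93, -0.46, 0.68, 2.24], [0.7, -0.01, 2.02, -0.66, 0.48, 2.47]]
G [0.454 0.336 0.029] S [0.574 0.411 0.058] s 1
grip 0.5395062396218477 17.932772990316153
held 0.535727696955749 17.93912496417761 [ 0.41181542 -0.73393534 -1.09621965]
contact True [-0.0001 -0.0001  0.002 ] [1.20204885 0.1488325  0.77656588]
t 12.5583
```

View pics/a1.png

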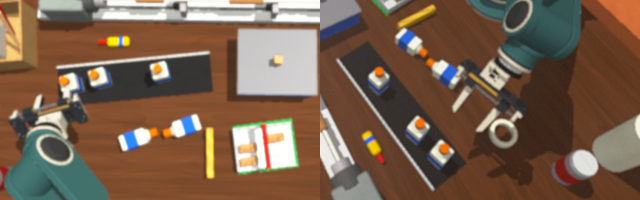

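```bash
python3 - <<'E'
from h import *
B=sorted(bottles(verbose=True),key=lambda b:b[2][1]); 
stand(B[0],-.2)
B=sorted(bottles(verbose=True),key=lambda b:b[2][1])
i=capture("top");s=capture("scene")
cv2.imwrite("pics/a2.png",np.hstack([i[100:300,100:420],s[180:380,270:590]])[:,:,::-1])
E
```

```text
blue [0.45  0.023] cap [0.426 0.095] 0.075 164
blue [0.398 0.208] cap [0.427 0.136] 0.078 166
s 1 False [[0.49, -0.14, 2.2, -0.8, 1.34, -2.68], None, [-0.08, -0.41, 2.12, 0.23, 0.66, -1.89], [-0.08, -0.25, 2.24, 0.36, 0.4, -2.04]]
s -1 True [[0.49, -0.14, 2.2, -0.8, 1.34, 0.47], [0.49, -0.4, 1.94, -0.78, 1.71, 0.1], [-0.08, -0.41, 2.12, 0.23, 0.66, 1.25], [-0.08, -0.25, 2.24, 0.36, 0.4, 1.1]]
G [0.443 0.043 0.029] S [0.62  0.014 0.058] s -1
grip 0.5378166411521029 17.949382283259183
held 0.5366534923406344 17.953326073475182 [-0.12111697  0.00886097 -1.9841399 ]
contact True [-0.     -0.0001  0.0017] [ 1.77321603 -0.30658422  0.58351844]
t 22.9417
blue [0.399 0.208] cap [0.426 0.139] 0.075 173
```

View pics/a2.png

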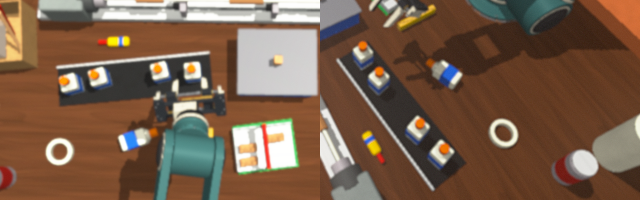

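```bash
python3 - <<'E'
from h import *
goto_joints([-.75,0.116,1.442,0,1.584,0])
B=bottles(verbose=True); assert len(B)==1
stand(B[0],0.)
goto_joints([-.75,0.116,1.442,0,1.584,0])
i=capture("top");s=capture("scene")
cv2.imwrite("pics/full3.png",i[:,:,::-1])
cv2.imwrite("pics/a3.png",np.hstack([i[100:300,100:420],s[180:380,270:590]])[:,:,::-1])
E
```

```text
blue [0.398 0.208] cap [0.427 0.135] 0.078 162
s 1 True [[-0.05, -0.06, 2.12, 0.7, 1.49, -0.64], [-0.05, -0.31, 1.87, 0.74, 1.88, -0.31], [0.39, -0.35, 2.09, -0.31, 0.67, -1.13], [0.39, -0.2, 2.2, -0.48, 0.42, -0.93]]
s -1 True [[-0.05, -0.06, 2.12, 0.7, 1.49, 2.5], [-0.05, -0.31, 1.87, 0.74, 1.88, 2.83], [0.39, -0.35, 2.09, -0.31, 0.67, 2.01], [0.39, -0.2, 2.2, -0.48, 0.42, 2.21]]
G [0.407 0.187 0.029] S [0.597 0.213 0.058] s 1
grip 0.5440506680684032 17.904160246253014
held 0.5390658850431241 17.938876301050186 [ 0.28364418  0.18305399 -1.87135597]
contact True [0.     0.0002 0.0074] [0.8953792  0.39650598 0.74350066]
t 35.9167
```

View pics/a3.png

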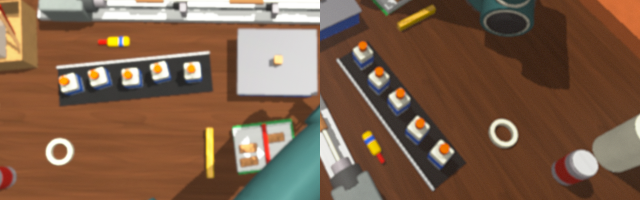

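```bash
python3 - <<'E'
from h import *
i=cv2.imread("pics/top0.png")[:,:,::-1].copy(); hsv=cv2.cvtColor(i,cv2.COLOR_RGB2HSV)
print("cover px hsv",hsv[150,350],hsv[180,400],"knob",hsv[160,378])
g=np.zeros_like(hsv[:,:,0]); g[122:203,325:425]=cv2.inRange(hsv,(100,5,110),(135,80,215))[122:203,325:425]
for m,s,c in comps(g,1500):
    cnt=max(cv2.findContours(m.astype(np.uint8),0,1)[0],key=cv2.contourArea)
    r=cv2.minAreaRect(cnt); P=[ray("top",*p,.085)[:2] for p in cv2.boxPoints(r)]
    print("cover",np.mean(P,0).round(4),[p.round(3).tolist() for p in P],r)
    for a,b in zip(P,P[1:]+P[:1]): print(np.linalg.norm(b-a).round(3),np.degrees(np.arctan2(*(b-a)[::-1])).round(1))
k=cv2.inRange(hsv,(10,60,150),(25,255,255))[145:180,365:395]
for m,s,c in comps(k,10): print("knob",s,ray("top",c[0]+365,c[1]+145,.118)[:2].round(4))
r=np.zeros_like(g); r[215:280,350:385]=cv2.inRange(hsv,(0,150,100),(5,255,255))[215:280,350:385]|cv2.inRange(hsv,(175,150,100),(180,255,255))[215:280,350:385]
p=np.argwhere(r)[:,::-1].astype(np.float32); q=cv2.minAreaRect(p)
P=np.array([ray("top",*x,.104)[:2] for x in cv2.boxPoints(q)]); print("handle",len(p),P.mean(0).round(4),P.round(3).tolist())
gm=np.zeros_like(g); gm[210:285,322:410]=cv2.inRange(hsv,(50,80,60),(85,255,255))[210:285,322:410]
q=cv2.minAreaRect(np.argwhere(gm)[:,::-1].astype(np.float32)); P=np.array([ray("top",*x,.003)[:2] for x in cv2.boxPoints(q)]); print("mat",P.mean(0).round(4),P.round(3).tolist())
for a,b in zip(P,np.roll(P,-1,0)): print(np.linalg.norm(b-a).round(3),np.degrees(np.arctan2(*(b-a)[::-1])).round(1))
s=cv2.imread("pics/scene0.png")[:,:,::-1].copy(); h2=cv2.cvtColor(s,cv2.COLOR_RGB2HSV)
k=cv2.inRange(h2,(8,60,150),(25,255,255))[160:185,255:285]
for m,st,c in comps(k,10): print("knob scene",st,ray("scene",c[0]+255,c[1]+160,.108)[:2].round(4))
E
```

```text
cover px hsv [150   3 201] [165   2 210] knob [ 24  97 254]
knob [ 8 10 10 10 86] [ 0.6559 -0.2589]
handle 126 [ 0.3855 -0.2245] [[0.449, -0.211], [0.451, -0.221], [0.322, -0.238], [0.32, -0.228]]
mat [ 0.3891 -0.2321] [[0.454, -0.123], [0.484, -0.32], [0.324, -0.34], [0.295, -0.146]]
0.199 -81.5
0.161 -172.6
0.196 98.5
0.161 8.3
knob scene [ 9  8  9  9 54] [ 0.6571 -0.267 ]
```

```bash
cat >> h.py <<'E'
def fitcover(i,box,z=.085):
    v0,v1,u0,u1=box; hsv=cv2.cvtColor(i,cv2.COLOR_RGB2HSV); g=np.zeros(i.shape[:2],np.uint8)
    g[v0:v1,u0:u1]=cv2.inRange(hsv,(0,0,140),(180,40,235))[v0:v1,u0:u1]
    m,s,c=max(comps(g,500),key=lambda t:t[1][4])
    cnt=max(cv2.findContours(m.astype(np.uint8),0,cv2.CHAIN_APPROX_NONE)[0],key=cv2.contourArea)
    w=np.array([ray("top",*p[0],z)[:2] for p in cnt],np.float32)*1000
    r=cv2.minAreaRect(w); print("cover",np.round(r[0],1),np.round(r[1],1),round(r[2],2)); return r
E
python3 - <<'E'
from h import *
i=cv2.imread("pics/top0.png")[:,:,::-1].copy()
fitcover(i,(122,205,325,425))
# bin blue in scene: rim side lower edge check
s=cv2.imread("pics/scene0.png")[:,:,::-1].copy()
cv2.imwrite("pics/z3.png",cv2.resize(s[135:230,220:320],None,fx=6,fy=6,interpolation=cv2.INTER_CUBIC)[:,:,::-1])
f=lambda x:x
for p in [(.656,-.26)]:
    for yaw in(0,90,180,-90):
        t=np.radians(yaw); y=np.array([np.cos(t),np.sin(t),0]); z=-Z; R=np.c_[np.cross(y,z),y,z]
        print(yaw,ik(np.array([.656,-.26,.1]),R),ik(np.array([.38,.15,.03]),R))
E
```

```text
cover [ 655.8 -259.5] [215.7 255.2] 0.82
0 [-4.13493473e-01  2.39522090e-01  1.50906305e+00 -4.44089210e-16
  1.39300752e+00 -4.13493473e-01] [ 3.13502041e-01 -3.78430047e-01  2.21318119e+00 -4.44089210e-16
  1.30684151e+00  3.13502041e-01]
90 [-4.13493473e-01  2.39522090e-01  1.50906305e+00 -4.44089210e-16
  1.39300752e+00 -1.98428980e+00] [ 3.13502041e-01 -3.78430047e-01  2.21318119e+00 -4.44089210e-16
  1.30684151e+00 -1.25729429e+00]
180 [-4.13493473e-01  2.39522090e-01  1.50906305e+00 -4.44089210e-16
  1.39300752e+00  2.72809918e+00] [ 3.13502041e-01 -3.78430047e-01  2.21318119e+00 -4.44089210e-16
  1.30684151e+00 -2.82809061e+00]
-90 [-4.13493473e-01  2.39522090e-01  1.50906305e+00 -4.44089210e-16
  1.39300752e+00  1.15730285e+00] [ 3.13502041e-01 -3.78430047e-01  2.21318119e+00 -4.44089210e-16
  1.30684151e+00  1.88429837e+00]
```

View pics/z3.png

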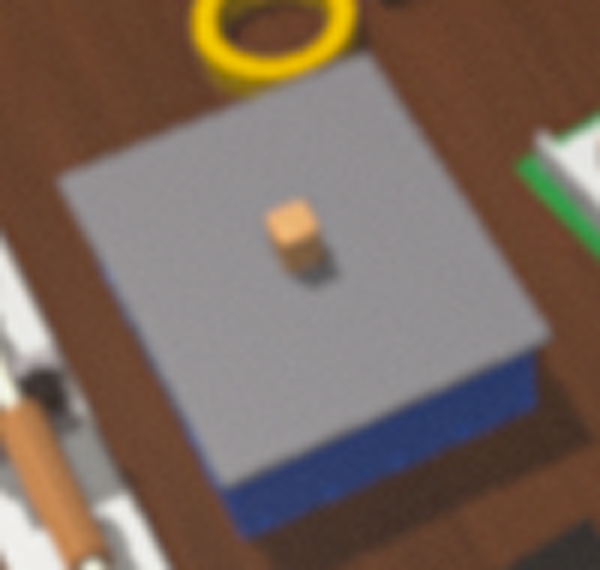

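```bash
cat >> h.py <<'E'
def R_down(yaw):   # closing line along yaw (rad)
    y=np.array([np.cos(yaw),np.sin(yaw),0]); return np.c_[np.cross(y,-Z),y,-Z]
CB=np.array([.656,-.2595]); CYAW=np.radians(.82); CF=np.array([.40,.17])
E
python3 - <<'E'
from h import *
R=R_down(CYAW); P=lambda c,z:np.append(c,z)
grip(1.0)
reach(P(CB,.25),R); move_straight(P(CB,.13),.25); move_straight(P(CB,.098),.06)
grip(.1,40); st=get_state(); print(st["gripper_width"],st["finger_force"])
move_straight(P(CB,.26),.15); move_straight(P(CF,.26),.25)
move_straight(P(CF,.035),.2); f=move_straight(P(CF,.013),.03,until_force=6); st=get_state(); print(f,st["ee_pos"],st["gripper_width"])
grip(.6); move_straight(P(CF,.30),.25)
goto_joints([.6,0.116,1.442,0,1.584,0])
i=capture("top");cv2.imwrite("pics/top4.png",i[:,:,::-1]); s=capture("scene")
cv2.imwrite("pics/a4.png",cv2.resize(np.hstack([i[110:290,200:440],s[90:270,200:440]]),None,fx=1.6,fy=1.6)[:,:,::-1]); print(get_state()["time"])
E
```

```text
0.2755834117983584 39.965407848358154
True [0.3998795  0.16999728 0.01752988] 0.27466277184449506
50.6833
```

View pics/a4.png

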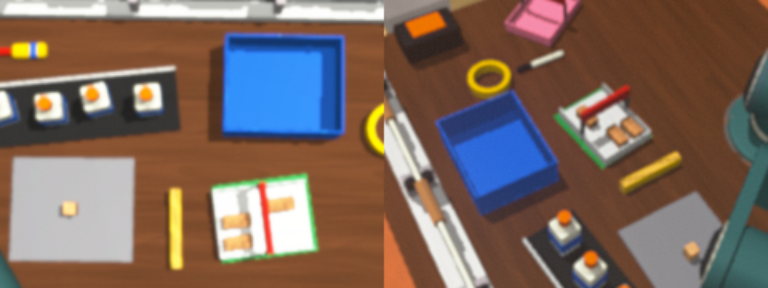

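```bash
cat >> h.py <<'E'
def tray_pose(lip,th,yaw,s):
    d=np.array([np.cos(yaw),np.sin(yaw),0]); u=np.cos(th)*d-np.sin(th)*Z; n=np.cos(th)*Z+np.sin(th)*d
    y=s*u; return np.asarray(lip)-.095*u-.005*n+.078*n, np.c_[np.cross(y,-n),y,-n]
TYAW=np.radians(-81.7); H0=np.array([.3855,-.2245])
E
python3 - <<'E'
from h import *
i=cv2.imread("pics/top4.png")[:,:,::-1].copy(); hsv=cv2.cvtColor(i,cv2.COLOR_RGB2HSV)
g=np.zeros(i.shape[:2],np.uint8); g[120:205,325:425]=cv2.inRange(hsv,(100,130,60),(125,255,255))[120:205,325:425]
m=max(comps(g,500),key=lambda t:t[1][4])[0]
cnt=max(cv2.findContours(m.astype(np.uint8),0,1)[0],key=cv2.contourArea)
w=np.array([ray("top",*p[0],.08)[:2] for p in cnt],np.float32)*1000; print("bin",cv2.minAreaRect(w),w.min(0),w.max(0))
for s in(1,-1):
  y0=TYAW if s>0 else TYAW+np.pi
  print("grasp",s,ik(np.append(H0,.081),R_down(y0)))
  for yaw in(-90,-80,-100,-45,0):
    js=[]
    for th in(0,20,40,50,60,68):
        d=np.array([np.cos(np.radians(yaw)),np.sin(np.radians(yaw))])
        lip=np.append(CB+.01*d,.10)
        p,R=tray_pose(lip,np.radians(th),np.radians(yaw),s); j=ik(p,R); js.append(None if j is None else j.round(2).tolist())
    print(yaw,js)
E
```

```text
bin ((652.5830078125, -259.3014221191406), (241.00247192382812, 208.64743041992188), 89.84465789794922) [ 548.28015 -380.07663] [ 757.12415 -138.74072]
grasp 1 [-5.84540835e-01 -3.28462165e-01  2.08973500e+00 -4.44089210e-16
  1.38031981e+00  8.41393164e-01]
-90 [[-0.3, 0.14, 1.5, -0.0, 1.5, 1.27], [-0.47, 0.23, 1.38, 0.31, 1.69, 1.11], [-0.62, 0.38, 1.25, 0.59, 1.9, 1.04], [-0.67, 0.47, 1.19, 0.72, 2.0, 1.03], [-0.72, 0.56, 1.14, 0.85, 2.1, 1.04], [-0.75, 0.64, 1.1, 0.96, 2.17, 1.06]]
-80 [[-0.31, 0.11, 1.53, -0.0, 1.5, 1.09], [-0.47, 0.25, 1.36, 0.28, 1.74, 0.95], [-0.59, 0.44, 1.18, 0.53, 1.99, 0.91], [-0.64, 0.54, 1.1, 0.66, 2.11, 0.92], [-0.68, 0.64, 1.02, 0.79, 2.22, 0.96], [-0.7, 0.72, 0.97, 0.91, 2.3, 1.01]]
-100 [[-0.29, 0.17, 1.46, -0.0, 1.5, 1.45], [-0.48, 0.22, 1.4, 0.33, 1.63, 1.27], [-0.64, 0.33, 1.32, 0.63, 1.8, 1.16], [-0.7, 0.4, 1.29, 0.77, 1.88, 1.13], [-0.75, 0.48, 1.26, 0.9, 1.97, 1.11], [-0.79, 0.54, 1.23, 1.01, 2.03, 1.11]]
-45 [[-0.36, 0.03, 1.61, -0.0, 1.49, 0.42], [-0.44, 0.29, 1.31, 0.12, 1.87, 0.37], [-0.49, 0.57, 1.01, 0.24, 2.23, 0.38], [-0.5, 0.71, 0.85,
[... 944 characters left out ...]
 1.46, -0.0, 1.5, -1.69], [-0.48, 0.22, 1.4, 0.33, 1.63, -1.87], [-0.64, 0.33, 1.32, 0.63, 1.8, -1.98], [-0.7, 0.4, 1.29, 0.77, 1.88, -2.02], [-0.75, 0.48, 1.26, 0.9, 1.97, -2.03], [-0.79, 0.54, 1.23, 1.01, 2.03, -2.03]]
-45 [[-0.36, 0.03, 1.61, -0.0, 1.49, -2.72], [-0.44, 0.29, 1.31, 0.12, 1.87, -2.78], [-0.49, 0.57, 1.01, 0.24, 2.23, -2.76], [-0.5, 0.71, 0.85, 0.32, 2.4, -2.72], [-0.52, 0.86, 0.7, 0.44, 2.57, -2.63], [-0.53, 0.97, 0.58, 0.58, 2.7, -2.51]]
0 [[-0.47, 0.03, 1.62, -0.0, 1.49, 2.67], [-0.39, 0.29, 1.31, -0.14, 1.86, 2.74], [-0.33, 0.57, 1.0, -0.27, 2.22, 2.72], [-0.31, 0.72, 0.84, -0.35, 2.4, 2.67], [-0.3, 0.87, 0.69, -0.48, 2.56, 2.58], [-0.29, 0.98, 0.56, -0.64, 2.69, 2.44]]
```

```bash
python3 - <<'E'
from h import *
R0=R_down(TYAW); g=lambda z:np.append(H0,z)
grip(1.0)
reach(g(.25),R0); move_straight(g(.12),.25); move_straight(g(.081),.06)
grip(.05,60); st=get_state(); print(st["gripper_width"],st["finger_force"])
move_straight(g(.13),.08); move_straight(g(.25),.15); print("held",get_state()["wrist_force"])
lip=np.append(CB+[0,-.005],.10); yw=np.radians(-90)
p,R=tray_pose(lip+[0,0,.08],0,yw,1); move_straight(p,.15,attitude=R)
for th in(0,15,25,35,45,55,62):
    p,R=tray_pose(lip,np.radians(th),yw,1); move_straight(p,.08,attitude=R)
wait(.6)
i=capture("top");s=capture("scene"); print(get_state()["time"],get_state()["wrist_force"])
cv2.imwrite("pics/a5.png",cv2.resize(np.hstack([i[100:280,240:480],s[60:240,200:440]]),None,fx=1.6,fy=1.6)[:,:,::-1])
E
```

```text
0.14368938353759222 59.974801540374756
held [-0.30990791  0.12016877 -4.47742778]
64.5083 [ 0.41424278  0.34183904 -2.94601796]
```

View pics/a5.png

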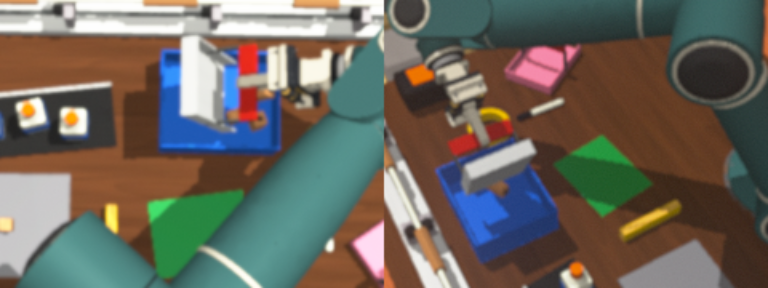

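```bash
python3 - <<'E'
from h import *
lip=np.append(CB+[0,-.005],.10); yw=np.radians(-90)
p,R=tray_pose(lip+[0,0,.06],np.radians(62),yw,1); move_straight(p,.15)
p,R=tray_pose(lip+[0,0,.10],np.radians(20),yw,1); move_straight(p,.15,attitude=R)
p,R=tray_pose(lip+[0,0,.10],0,yw,1); move_straight(p,.15,attitude=R)
H=H0+.006*np.array([.148,-.989]); R0=R_down(TYAW); g=lambda z:np.append(H,z)
move_straight(g(.25),.2,attitude=R0); move_straight(g(.095),.15)
f=move_straight(g(.076),.03,until_force=6); print(f,get_state()["ee_pos"],get_state()["wrist_force"])
grip(.3); grip(.8); move_straight(g(.25),.2)
goto_joints([.6,0.116,1.442,0,1.584,0])
i=capture("top");s=capture("scene"); print(get_state()["time"])
cv2.imwrite("pics/top6.png",i[:,:,::-1])
cv2.imwrite("pics/a6.png",cv2.resize(np.hstack([i[110:290,200:440],s[90:270,200:440]]),None,fx=1.6,fy=1.6)[:,:,::-1])
fitcover(i,(190,285,200,295),.005)
hsv=cv2.cvtColor(i,cv2.COLOR_RGB2HSV); k=cv2.inRange(hsv,(10,50,150),(28,255,255))[200:280,200:290]
for m,s_,c in comps(k,10): print("knob",s_,ray("top",c[0]+200,c[1]+200,.038)[:2].round(4))
E
```

```text
True [ 0.38639111 -0.23044975  0.08076608] [-2.02843467  1.44849278  4.24440955]
74.475
cover [399.4 170. ] [213.5 255.1] 0.08
knob [38 36 11  9 91] [0.3991 0.1689]
```

View pics/a6.png

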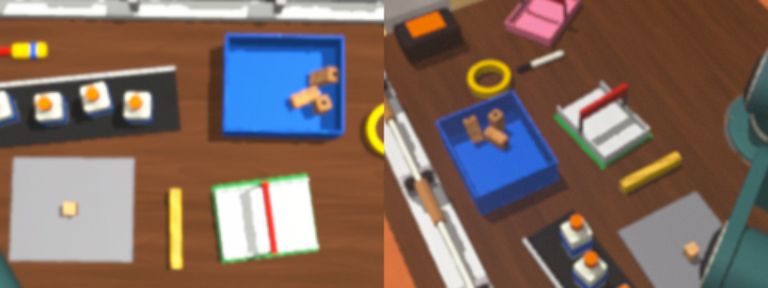

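```bash
python3 - <<'E'
from h import *
i=cv2.imread("pics/top6.png")[:,:,::-1].copy()
for m,s,c in comps(mask(i,(6,170,150),(20,255,255))[150:205,150:320],8):
    q=ray("top",c[0]+150,c[1]+150,.120)[:2]-LC; print("cap",(q@LN).round(3),(q@LD).round(3),s[4])
R=R_down(CYAW); P=lambda c,z:np.append(c,z)
grip(1.0)
reach(P(CF,.25),R); move_straight(P(CF,.06),.25); move_straight(P(CF,.018),.06)
grip(.1,40); st=get_state(); print(st["gripper_width"],st["finger_force"])
move_straight(P(CF,.27),.15); move_straight(P(CB,.27),.25)
move_straight(P(CB,.115),.15); f=move_straight(P(CB,.092),.025,until_force=6); st=get_state(); print(f,st["ee_pos"],st["gripper_width"])
grip(.6); move_straight(P(CB,.30),.2)
goto_joints([-1.278,0.116,1.442,0,1.584,-.038])
i=capture("top");s=capture("scene"); print(get_state()["time"])
cv2.imwrite("pics/a7.png",cv2.resize(np.hstack([i[110:290,180:440],s[90:330,200:460][:180]]),None,fx=1.5,fy=1.5)[:,:,::-1])
cv2.imwrite("pics/top7.png",i[:,:,::-1]);fitcover(i,(122,205,325,425))
E
```

```text
cap 0.002 -0.096 42
cap 0.004 0.105 55
cap -0.008 -0.001 47
cap -0.022 -0.179 42
cap -0.007 0.201 62
0.27631966919678125 39.99434530735016
True [ 0.65588191 -0.25945226  0.0978753 ] 0.2772986443964055
88.775
cover [ 655.6 -259.2] [216.  254.8] 0.82
```

View pics/a7.png

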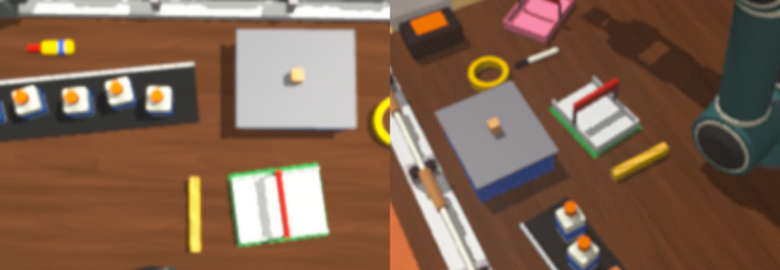

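View pics/top7.png

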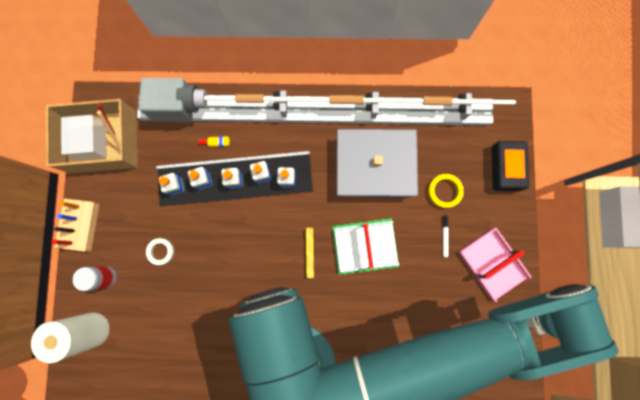

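All five bottles stand in the lane (the knocked one is 22 mm off the centre line, well inside). The cover reads the same pose as at the start, the tray is on its mat, and the bystanders have not moved.

```bash
python3 -c "
from workcell import *
print(close_job())"
```

```text
the job is handed in; nothing more can be done
None
```

The job is done and handed in at about 89 s: all five bottles stand in the lane, the three blanks are in the bin with its cover squarely back on, and the empty tray is on its mat; no verdict came back. One bottle I had placed shifted about 2–3 cm after it was stood, but it is still upright and within the lane limits.

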